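# Put the lathe accessories away on their shadow pads

## Task

The lathe job is finished: put the four accessories away, each lying flat on the black pad whose yellow painted outline matches its shape, squarely centred on the outline and turned to fit it (the chuck key's crossbar on the outline's crossbar; the V-block and the bar holder may go either way round, the round nut any way). Leave the small blue bottle of marking dye standing where it is.

Things in the scene. Friction and masses are not known exactly. Their poses are not given: they have to be found in the camera images.
- key_mid (a point): Lathe chuck key, a dark steel T lying flat, 0.18 kg: square shank 14 mm wide and high, crossbar 76 mm long, 10 mm thick, 22 mm round hub at the joint. Point on the shank near the centre of mass, 7 mm above the underside: grip here across y. x runs along the shank: crossbar (along y, +-38 mm) at x = -30 mm, hub to -41 mm, shank's free end at x = +55 mm. z up
- key_bar (a point): The point on the chuck key where shank and crossbar meet, 30 mm from key_mid along the key's -x, 7 mm above the underside; same axes as key_mid
- vblock_mid (a point): Steel V-block, 70 mm long (x), 44 mm wide (y), 40 mm high (z up), with a V groove along x open at the top. Point at the centre of the block, 20 mm above the underside. Grip it across y, on the outer sides. About 0.55 kg
- holder_mid (a point): Boring-bar holder: a grey block 44 mm long (x), 36 mm wide (y), 40 mm high (z up), with a steel round bar of 16 mm diameter through it along x that sticks out 24 mm at each end (92 mm overall, its axis 24 mm above the underside); two screw heads 3 mm proud on top. Point at the block's centre, 20 mm above the underside. Grip the block across y. About 0.5 kg
- nut_mid (a point): Brass round collet nut, a plain ring 52 mm outside, 28 mm bore, 30 mm high, standing on its flat face with z up. Point at its centre, 15 mm above the underside. About 0.2 kg
- pad_key: Fixed black pad 120 x 100 x 6 mm (x, y, z) with a yellow T outline. Origin on the table under the pad's centre, top 6 mm above it. When the key is in place key_mid is straight above this origin and the axes agree: the outline's crossbar is at x = -30 mm, its shank reaches to x = +57 mm
- pad_vblock: Fixed black pad 110 x 90 x 6 mm (x, y, z) with a plain yellow rectangle 74 x 48 mm, long side along x, for the V-block. Origin on the table under the centre of pad and outline, top 6 mm above it
- pad_holder: Fixed black pad 115 x 90 x 6 mm (x, y, z) with a yellow cross-like outline for the boring-bar holder: a 48 x 40 mm rectangle with a 20 mm wide strip, 96 mm long along x, through its middle. Origin on the table under the centre of pad and outline, top 6 mm above it
- pad_nut: Fixed black pad 90 x 90 x 6 mm with a yellow ring of 58 mm outside and 24 mm inside diameter, for the round nut. Origin on the table under the centre of pad and ring, top 6 mm above it
- dye_mid (a point): Small blue bottle of marking dye with a white cap, standing loose among the other things, 32 mm diameter, 65 mm high: leave it alone. Point at its centre, half-way up
There are look-alikes about, which are no part of the job. Leave any green look-alike of the part that bears nut_mid alone.

How it is judged:
By the outcome, as a careful person would: the job done as asked, in the order asked, and still so for the second after the job is handed in, with the robot touching nothing.
It also fails if it takes over 104 s, if anything falls off the work surface, if the arm or the gripper's body presses on something with over 40 N, if the wrist force passes 120 N, or if a joint passes its speed limit or range.

## Robot

A 6-joint arm with a two-finger parallel gripper is mounted at the origin on the work surface. World frame = base frame: x ahead of the robot, y to its left, z up, the work surface at z = 0. Lengths are in m, angles in rad, forces in N, time in s.
With the tool pointing down it reaches from about 0.3 to 0.875 m from the base axis. Payload 6.4 kg.
Tool frame: the origin (TCP) lies midway between the tips of the shut fingers; the grasp point (between the pads) lies 19 mm behind it; z points along the fingers, y is the line along which they close (so a half turn about z gives the same grasp; the last joint's range is limited). The gripper opens to 85 mm and grips with 20 to 120 N. Pads are 22 mm wide; open, the fingers measure 114 mm over their backs; the gripper's body (76 mm by 85 mm) begins 54 mm behind the grasp point. The pads swing forward as they close: fully open they stand 13 mm farther back than shut.
Start: joints at [-1.492, 0.181, 1.607, -0, 1.354, -0.206], TCP at [0.162, -0.552, 0.231] pointing down, gripper open.
Joint ranges: [-2.99, 2.99], [-0.89, 2.07], [0.3, 2.58], [-1.14, 4.28], [0, 2.63], [-3.12, 3.12]. Speed limits (rad/s): [2.57, 2.57, 3.01, 3.14, 3.14, 3.14].

## Interface

Orientations are given as a unit quaternion [w, x, y, z].
In Python, from bench import ctrl gives the robot as it stands. The module is installed in compiled form; this text tells all that it offers.
- The arm moves only by the tool move_arm, never from a script. Its argument "plan" is one flat list of numbers, 6 for each row, row after row: the shift along the world's x, y, z in units of 50 mm (1.0 is 50 mm), then the turn, a rotation vector about the world's x, y, z in rad. A call has 1 to 10 rows; each row is the pose to reach, as a shift and turn from the pose commanded when the call began; what a row does not reach only later rows make up. A row lasts 1/8 s, in which the tool goes at most 62.5 mm and 10.7 degrees, less where a joint would pass 70% of its speed; a pose out of reach is approached as far as the arm can. A call with a gripper value outside its range is refused whole. "grip" is the finger opening in mm, from 0 to 85.4, set as the call begins (left out, the last holds). The fingers move at their own pace and stop on an object; the grip force is fixed at half the most. Time passes only in rows, so rows that repeat a pose let the fingers close. It gives the time, the measured TCP pose, the force, the opening and the grip force at its end, in the units of the state.
- ctrl.get_obs(): the state, without advancing time (a new reading comes with each control period).
- ctrl.camera(name): name is "scene" or "top" or "wrist"; returns a dict with "pixels" (420x560x3 uint8, red, green, blue), "fx", "fy", "cx", "cy" (pixels), "dist_coeffs" ([k1, k2, p1, p2, k3] as OpenCV has them; the pictures are not rectified), "origin" and "attitude" of the camera in the world. Camera axes: x right, y down, z forward; pixel columns grow to the right and rows downward; lengths in m; the calibration is good to about 2 mm. A picture is of the moment at which its call begins. There is no depth.
- ctrl.hand_in(): hands the job in; it is judged then, once.
The state is a dict: "time_s": time; "q": joint angles; "dq": joint speeds; "joint_efforts": joint torques, N m; "eef_pos": TCP position; "eef_rot": TCP orientation; "wrist_force": force on the tool from outside, world axes, zero at the start; "torque": the same for the moment, N m; "opening": opening from 0.0 (shut) to 1.0 (fully open); "grasp_force": force on a finger pad.
Only numpy, scipy, OpenCV 4.12 (cv2) and the standard library are available. Lean on these libraries where they do the work, as an engineer would, in place of code of your own. Each camera call takes 0.05 s, during which the arm holds its last target. There are 200 camera calls.

## Working session

There is one attempt and no reset: what is moved stays moved. The work goes in short steps, Python scripts to look and compute and a tool call to move; the robot and the scene stay as the last step left them, time stands still between calls to the robot, and variables do not carry over. Pictures are saved under pics/ and viewed, at most 14 in all, crops included, and the job is handed in when it is done.

Besides the shell and the picture viewer there is one more tool, called after "Request:" as name(argument=value, ...) on one line, values as JSON. move_arm: Moves the arm, as the interface text tells. Its arguments: {"type":"object","properties":{"plan":{"type":"array"},"grip":{"type":"number"}},"required":["plan"]}

```bash
mkdir -p pics; cat > h.py <<'E'
import numpy as np, cv2
from scipy.spatial.transform import Rotation as R
from bench import ctrl
def cam(n):
    c=ctrl.camera(n); c['K']=np.array([[c['fx'],0,c['cx']],[0,c['fy'],c['cy']],[0,0,1.]])
    a=np.array(c['attitude'],float); 
    c['R']=a if a.shape==(3,3) else R.from_quat(np.roll(a,-1)).as_matrix()
    c['o']=np.array(c['origin'],float); c['bgr']=np.ascontiguousarray(c['pixels'][...,::-1]); return c
def ray(c,uv,z):
    p=cv2.undistortPoints(np.array(uv,float).reshape(-1,1,2),c['K'],np.array(c['dist_coeffs'],float)).reshape(-1,2)
    d=np.c_[p,np.ones(len(p))]@c['R'].T
    return c['o']+d*((z-c['o'][2])/d[:,2])[:,None]
def proj(c,P):
    rv=cv2.Rodrigues(c['R'].T)[0]; return cv2.projectPoints(np.array(P,float).reshape(-1,3),rv,-c['R'].T@c['o'],c['K'],np.array(c['dist_coeffs'],float))[0].reshape(-1,2)
E
python3 - <<'E'
from h import *
for n in ['top','scene','wrist']:
    c=cam(n); cv2.imwrite(f'pics/{n}0.png',c['bgr']); print(n,c['o'],c['R'][:,2],c['fx'],c['attitude'])
print(ctrl.get_obs())
E
```

```text
top [0.2862931  0.01462415 1.10291836] [ 0.15956229 -0.00730139 -0.98716086] 434.4855279433201 [-0.05349336  0.71088806 -0.69872641  0.05964922]
scene [ 0.79088969 -0.54617048  0.67171611] [-0.35299408  0.62175391 -0.69915467] 433.7567627588533 [-0.37587659  0.8889922   0.24345474 -0.0956005 ]
wrist [ 0.24077456 -0.5278475   0.37342207] [-0.31021481 -0.08922455 -0.94647015] 355.2213635664181 [ 0.13040783  0.7898497  -0.59107743 -0.09878623]
{'time_s': 0.15, 'q': array([-1.49231724e+00,  1.81367104e-01,  1.60772709e+00,  1.99247928e-05,
        1.35380518e+00, -2.06303440e-01]), 'dq': array([ 0.00132828, -0.00140217, -0.00414225,  0.00106651,  0.00128418,
       -0.00094029]), 'joint_efforts': array([ 1.37354084e-03, -4.45260286e+01, -3.51692319e+01, -3.29993618e-04,
        5.83443063e-03,  3.57083749e-06]), 'eef_pos': array([ 0.16153468, -0.55142957,  0.23061772]), 'eef_rot': array([-6.51401628e-04,  9.89879575e-01,  1.41908423e-01,  5.14365458e-05]), 'wrist_force': array([-0.91408994, -0.4975033 , -0.65568895]), 'torque': array([0.00603349, 0.00263641, 0.00040495]), 'grasp_force': 0.0, 'opening': 1.0012953185602496}
```

View pics/top0.png

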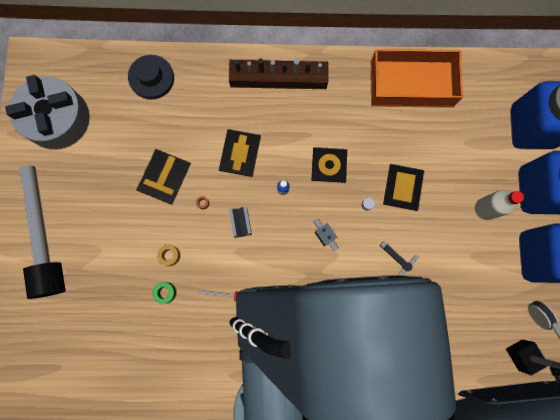

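View pics/scene0.png

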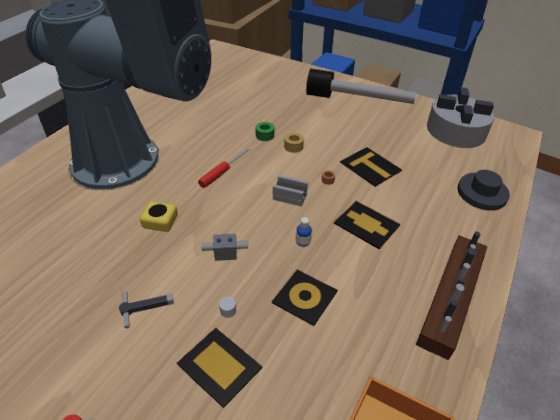

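Top view: the pads are key (163,176), holder (240,152), nut (330,164) and V-block (404,187). The parts are V-block (240,222), holder (325,234), key (398,256) and dye bottle (283,187).

Nut candidates are the brass ring at (168,255), the green ring at (163,293) and the small copper ring at (203,202). The brass one fits the description. For the key, the T at (398,256) is the candidate; the screwdriver at (215,293) and mallet at (40,230) are not.

```bash
cat > m.py <<'E'
from h import *
c=cam('top'); s=cam('scene')
def show(c):
    hsv=cv2.cvtColor(c['bgr'],cv2.COLOR_BGR2HSV)
    return hsv
for nm,cc in (('top',c),('scene',s)):
    hsv=show(cc); 
    m=cv2.inRange(hsv,(18,170,110),(32,255,255))
    n,l,st,ce=cv2.connectedComponentsWithStats(m)
    for i in range(1,n):
        if st[i,4]<60: continue
        uv=np.argwhere(l==i)[:,::-1]; P=ray(cc,uv,.006)[:,:2]
        mu=P.mean(0); w,v=np.linalg.eigh(np.cov(P.T)); 
        (bc,bs,ba)=cv2.minAreaRect((P*1000).astype(np.float32))
        print(nm,ce[i].round(),st[i,4],'mean',mu.round(4),'axis',np.degrees(np.arctan2(v[1,1],v[0,1])).round(1),'rect',np.round(bc,1),np.round(bs,1),round(ba,1))
a=cv2.resize(c['bgr'][130:310,130:430],None,fx=2.6,fy=2.6,interpolation=cv2.INTER_CUBIC)
cv2.imwrite('pics/crop1.png',a)
print('objs',ray(c,[[240,222],[325,234],[398,256],[168,255],[163,293],[203,202],[283,187],[368,204]],.02).round(3))
E
python3 m.py
```

```text
top [239. 152.] 402 mean [0.6333 0.1165] axis 169.7 rect [633.3 116.4] [39.6 95.3] 79.8
top [329. 164.] 307 mean [ 0.6052 -0.1184] axis 139.3 rect [ 605.5 -119.3] [53.9 55. ] 1.1
top [162. 177.] 379 mean [0.5622 0.3128] axis 158.8 rect [574.1 307.6] [78.3 93.1] 68.2
top [404. 187.] 517 mean [ 0.5487 -0.311 ] axis 169.6 rect [ 548.8 -310.9] [48.2 73.4] 79.4
objs [[ 0.446  0.108  0.02 ]
 [ 0.42  -0.106  0.02 ]
 [ 0.368 -0.288  0.02 ]
 [ 0.36   0.283  0.02 ]
 [ 0.268  0.29   0.02 ]
 [ 0.496  0.203  0.02 ]
 [ 0.538  0.001  0.02 ]
 [ 0.498 -0.215  0.02 ]]
```

View pics/crop1.png

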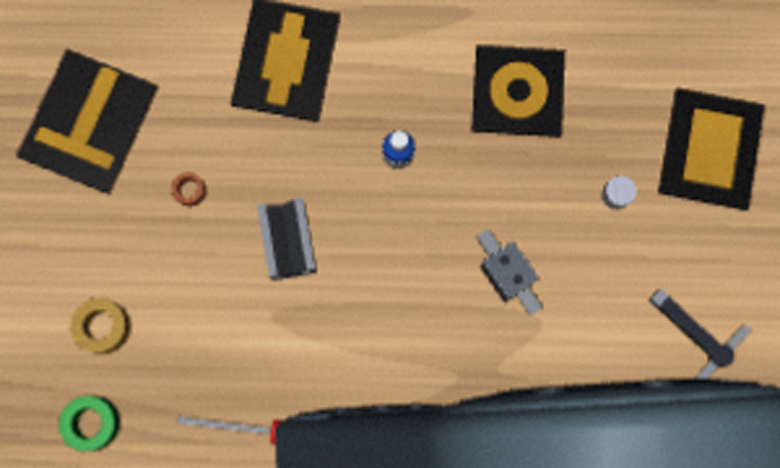

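The T's shank points up-left from its hub at (408,266), so its yaw is about 48°. I'm moving above the key for a close look.

Request:
move_arm(plan=[4.0,5.2,-1.6,0,0,0.55,4.0,5.2,-1.6,0,0,0.55,4.0,5.2,-1.6,0,0,0.55,4.0,5.2,-1.6,0,0,0.55,4.0,5.2,-1.6,0,0,0.55,4.0,5.2,-1.6,0,0,0.55,4.0,5.2,-1.6,0,0,0.55,4.0,5.2,-1.6,0,0,0.55,4.0,5.2,-1.6,0,0,0.55], grip=85)

```text
time_s: 1.38
eef_pos: [0.3612, -0.2931, 0.1517]
eef_rot: [0.0, 0.914, 0.405, -0.0]
wrist_force: [0.2, -0.3, -0.0]
opening: 0.994
grasp_force: 0.0
```

```bash
cat > w.py <<'E'
import sys
from h import *
# w.py z kind [x y r]: wrist look; print tcp pose; blobs by mask cast on plane z
z=float(sys.argv[1]); kind=sys.argv[2]; name=sys.argv[3]
c=cam('wrist'); o=ctrl.get_obs(); p=o['eef_pos']; M=R.from_quat(np.roll(o['eef_rot'],-1)).as_matrix()
print('tcp',p.round(4),'yaw',np.degrees(np.arctan2(M[1,0],M[0,0])).round(1),'F',np.round(o['wrist_force'],1),'open',round(o['opening']*85.4,1),'cam',c['o'].round(3))
hsv=cv2.cvtColor(c['bgr'],cv2.COLOR_BGR2HSV); g=c['bgr']
m={'yel':cv2.inRange(hsv,(15,130,60),(34,255,255)),
   'grey':cv2.inRange(hsv,(0,0,0),(180,70,255)),
   'brass':cv2.inRange(hsv,(15,110,60),(34,255,255))}[kind]
cv2.imwrite(f'pics/{name}.png',g); cv2.imwrite(f'pics/{name}_m.png',m)
n,l,st,ce=cv2.connectedComponentsWithStats(m)
for i in range(1,n):
    if st[i,4]<300: continue
    uv=np.argwhere(l==i)[:,::-1]; P=ray(c,uv,z)[:,:2]; mu=P.mean(0)
    w,v=np.linalg.eigh(np.cov(P.T)); bc,bs,ba=cv2.minAreaRect((P*1000).astype(np.float32))
    print(ce[i].round(),st[i,4],'mean',(mu*1000).round(1),'ax',np.degrees(np.arctan2(v[1,1],v[0,1])).round(1),'rect',np.round(bc,1),np.round(bs,1),round(ba,1))
E
python3 w.py 0.014 grey key1
```

```text
tcp [ 0.3611 -0.293   0.1516] yaw 47.7 F [ 0.3  0.  -0.4] open 85.2 cam [ 0.416 -0.231  0.295]
[  5. 120.] 473 mean [ 242.9 -107.9] ax -147.1 rect [ 243.2 -108.8] [34.3  9.4] 33.1
[287. 185.] 2829 mean [ 366.4 -290.2] ax 47.2 rect [ 359.9 -280.7] [97.9 72.1] 67.6
[548. 273.] 1281 mean [ 483.6 -503.3] ax 64.5 rect [ 479.6 -505.5] [66.3 23.4] 61.4
[ 92. 381.] 11138 mean [  89.4 -308.9] ax 160.4 rect [ 110.7 -282.8] [165. 194.] 47.2
[469. 378.] 11828 mean [ 367.7 -557.7] ax 113.7 rect [ 389.6 -536.2] [165.1 192.2] 48.2
```

View pics/key1.png

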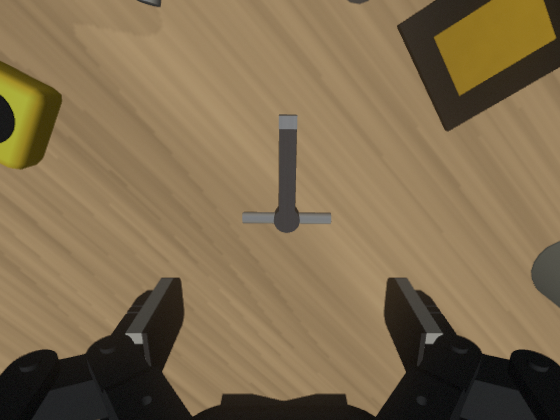

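The key lies at (287,185): the crossbar runs (243,217)–(331,217), the hub is at (287,219) and the tip at (288,115). It is the only T here, and its proportions of 88 by 104 px match 76 by 85 mm.

```bash
python3 - <<'E'
from h import *
c=cam('wrist')
b=ray(c,[[243,217.5],[331,217.5]],.012); t=ray(c,[[288,115]],.014)[0]
print(b,t,np.linalg.norm(b[0]-b[1])); j=b.mean(0); d=(t-j)[:2]; L=np.linalg.norm(d); print('L',L,'yaw',np.degrees(np.arctan2(d[1],d[0])),'bar yaw',np.degrees(np.arctan2(*(b[0]-b[1])[1::-1])))
print('mid',j[:2]+d/L*.03)
E
```

```text
[[ 0.3202888  -0.28587983  0.012     ]
 [ 0.37555444 -0.33604698  0.012     ]] [ 0.40501183 -0.24876646  0.014     ] 0.07463936171263162
L 0.0844260154864565 yaw 47.45136257592183 bar yaw 137.7685363840934
mid [ 0.3682081 -0.2888623]
```

Request:
move_arm(plan=[0.14,0.08,0,0,0,0,0.14,0.08,-0.8,0,0,0,0.14,0.08,-1.6,0,0,0,0.14,0.08,-2.2,0,0,0,0.14,0.08,-2.6,0,0,0,0.14,0.08,-2.8,0,0,0,0.14,0.08,-2.92,0,0,0,0.14,0.08,-2.92,0,0,0], grip=85)

```text
time_s: 2.48
eef_pos: [0.3688, -0.288, 0.0055]
eef_rot: [0.0, 0.914, 0.405, 0.0]
wrist_force: [-0.2, 0.2, 1.2]
opening: 0.996
grasp_force: 0.0
```

Request:
move_arm(plan=[0,0,0,0,0,0,0,0,0,0,0,0,0,0,0,0,0,0,0,0,0,0,0,0,0,0,0,0,0,0,0,0,0,0,0,0,0,0,0,0,0,0,0,0,0,0,0,0], grip=8)

```text
time_s: 3.48
eef_pos: [0.3687, -0.288, 0.0057]
eef_rot: [0.0, 0.914, 0.405, 0.0]
wrist_force: [-1.0, 0.6, 5.2]
opening: 0.142
grasp_force: 59.2
```

Request:
move_arm(plan=[0,0,0.4,0,0,0,0,0,1.4,0,0,0,0,0,2.5,0,0,0,0,0,3.0,0,0,0,0.4,1.2,3.0,0,0,-0.12,0.8,2.4,3.0,0,0,-0.24,1.2,3.6,3.0,0,0,-0.36,1.6,4.8,3.0,0,0,-0.48,2.0,6.0,3.0,0,0,-0.6,2.0,6.0,3.0,0,0,-0.6])

```text
time_s: 4.72
eef_pos: [0.4685, 0.0163, 0.1548]
eef_rot: [-0.001, 0.993, 0.12, -0.0]
wrist_force: [0.3, -0.8, -2.5]
opening: 0.137
grasp_force: 59.2
```

Request:
move_arm(plan=[0.4,1.2,0,0,0,-0.12,0.8,2.4,0,0,0,-0.24,1.2,3.6,0,0,0,-0.36,1.6,4.8,0,0,0,-0.48,1.9,6.0,0,0,0,-0.6,1.9,6.0,0,0,0,-0.6,1.9,6.0,0,0,0,-0.6,1.9,6.0,0,0,0,-0.6])

```text
time_s: 5.72
eef_pos: [0.5635, 0.3104, 0.155]
eef_rot: [0.0, 0.983, -0.182, -0.0]
wrist_force: [-0.2, 0.3, -2.2]
opening: 0.139
grasp_force: 59.5
```

```bash
python3 w.py 0.006 yel key2
```

```text
tcp [0.5636 0.3104 0.1552] yaw -21.0 F [-0.3  0.2 -1.7] open 11.9 cam [0.641 0.281 0.298]
[497.  31.] 3369 mean [619.3 121.5] ax -179.3 rect [616.2 121.5] [41.3 54.9] 79.7
[278. 138.] 1071 mean [604.8 299.2] ax 159.5 rect [604.5 299.5] [18.2 37. ] 69.1
[250. 218.] 544 mean [549.5 347.6] ax 69.6 rect [549.5 347.7] [29.3 14. ] 69.0
[312. 218.] 382 mean [529.7 296.1] ax 68.7 rect [529.7 296. ] [20.5 14. ] 69.0
```

View pics/key2.png

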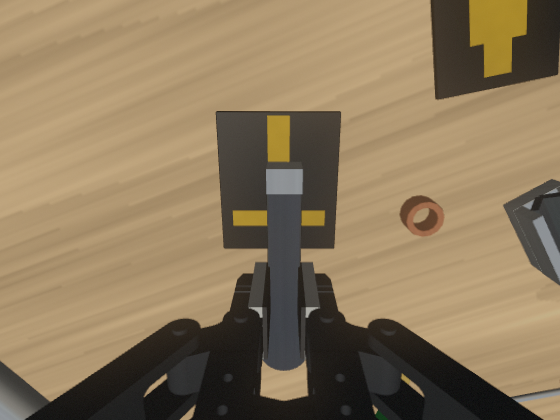

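The pad's T outline is visible: crossbar (233–325,218), shank top at (278,115). The key is held straight over it with its tip at (284,180). The outline sizes check at 80 mm and 87 mm, giving an origin of (568.4, 313.2) mm and a yaw of -20.9°.

Request:
move_arm(plan=[0.11,0.05,0,0,0,0,0.11,0.05,-1.0,0,0,0,0.11,0.05,-1.9,0,0,0,0.11,0.05,-2.4,0,0,0,0.11,0.05,-2.7,0,0,0,0.11,0.05,-2.8,0,0,0,0.11,0.05,-2.85,0,0,0,0.11,0.05,-2.85,0,0,0])

```text
time_s: 6.78
eef_pos: [0.5699, 0.3149, 0.0139]
eef_rot: [-0.0, 0.983, -0.182, 0.001]
wrist_force: [-0.5, -0.1, -1.6]
opening: 0.141
grasp_force: 59.5
```

Request:
move_arm(plan=[0,0,0,0,0,0,0,0,0,0,0,0,0,0,0,0,0,0,0,0,0,0,0,0,0,0,1.0,0,0,0,0,0,2.2,0,0,0,0,0,2.9,0,0,0,0,0,2.9,0,0,0], grip=60)

```text
time_s: 7.78
eef_pos: [0.5715, 0.3156, 0.1623]
eef_rot: [-0.002, 0.983, -0.182, 0.003]
wrist_force: [0.2, -0.5, 0.1]
opening: 0.7
grasp_force: 0.0
```

```bash
python3 w.py 0.006 yel key3
```

```text
tcp [0.57   0.315  0.1596] yaw -20.9 F [-0.5 -0.4 -0.9] open 59.9 cam [0.648 0.286 0.306]
[501.  35.] 3871 mean [623.9 120.5] ax 176.7 rect [620.2 120.5] [41.2 63.1] 79.4
[303. 184.] 852 mean [567.8 299.7] ax 174.3 rect [572.2 300.8] [105.   32.7] 0.0
```

View pics/key3.png

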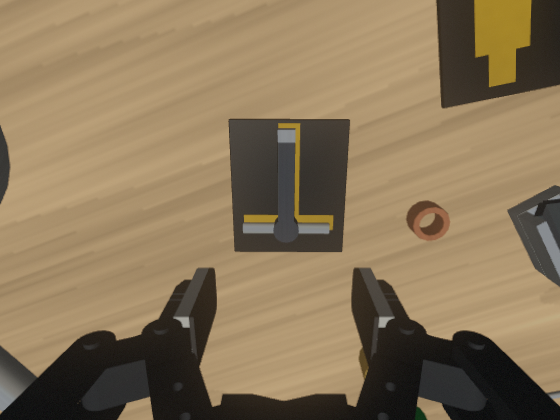

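The key is on the pad, slightly low-left of the outline: bar at (243–330,228), tip at (287,128), and yellow showing at right (298) and along the top (217).

```bash
cat > k.py <<'E'
from h import *
c=cam('wrist')
b=ray(c,[[243,228.5],[330,228.5]],.017); t=ray(c,[[287,129]],.020)[0]
j=b.mean(0); d=(t-j)[:2]; L=np.linalg.norm(d); print(np.linalg.norm(b[0]-b[1]),L,'yaw',np.degrees(np.arctan2(d[1],d[0])),'bar',np.degrees(np.arctan2(*(b[0]-b[1])[1::-1]))-90)
mid=j[:2]+d/L*.03;print('mid',mid)
P=ray(c,[[230,119],[350,119],[343,251],[235,251]],.006)[:,:2]
print('pad',P.mean(0),[np.linalg.norm(P[i]-P[i-1]).round(4) for i in range(4)])
o=ray(c,[[244,221.5],[333,222.5]],.006)[:,:2]; q=ray(c,[[289,124]],.006)[0,:2]
e=o.mean(0);f=q-e;l=np.linalg.norm(f);print('outl',np.linalg.norm(o[0]-o[1]),l,np.degrees(np.arctan2(f[1],f[0])),e+f/l*.03)
u=f/l; r=mid-(e+u*.03); print('err along,lat',r@u,r@[-u[1],u[0]])
E
python3 k.py
```

```text
0.07534354400195506 0.08491842159793019 yaw -20.984510127019462 bar -20.816017460132883
mid [0.56579932 0.31422405]
pad [0.56706126 0.31109825] [np.float64(0.1181), np.float64(0.0974), np.float64(0.118), np.float64(0.0993)]
outl 0.07954814410785181 0.08558667848987354 -20.888921847209716 [0.56683809 0.31189272]
err along,lat -0.0018017513313142376 0.0018077105596110807
```

The key is about 1.8 mm off in each direction. I'll regrip it at the same spot and shift it by (+1.0, -2.3) mm.

Request:
move_arm(plan=[0,0,-0.9,0,0,0,0,0,-1.9,0,0,0,0,0,-2.5,0,0,0,0,0,-2.8,0,0,0,0,0,-2.92,0,0,0,0,0,-2.92,0,0,0])

```text
time_s: 8.62
eef_pos: [0.5695, 0.3148, 0.0122]
eef_rot: [-0.0, 0.983, -0.182, 0.0]
wrist_force: [0.5, -0.0, 0.1]
opening: 0.703
grasp_force: 0.0
```

Request:
move_arm(plan=[0,0,0,0,0,0,0,0,0,0,0,0,0,0,0,0,0,0,0,0,0,0,0,0,0,0,0,0,0,0,0,0,0.06,0,0,0,0.02,-0.046,0.06,0,0,0,0.02,-0.046,0.06,0,0,0,0.02,-0.046,0.0,0,0,0,0.02,-0.046,0.0,0,0,0], grip=8)

```text
time_s: 9.88
eef_pos: [0.5702, 0.3122, 0.013]
eef_rot: [0.0, 0.983, -0.182, -0.0]
wrist_force: [-5.0, -2.2, 9.7]
opening: 0.14
grasp_force: 61.1
```

Request:
move_arm(plan=[0,0,0,0,0,0,0,0,0,0,0,0,0,0,0,0,0,0,0,0,0,0,0,0,0,0,1.0,0,0,0,0,0,2.2,0,0,0,0,0,2.9,0,0,0,0,0,2.9,0,0,0,0,0,2.9,0,0,0], grip=60)

```text
time_s: 11.0
eef_pos: [0.5694, 0.3121, 0.1559]
eef_rot: [0.0, 0.983, -0.182, -0.001]
wrist_force: [0.4, -0.5, -0.2]
opening: 0.704
grasp_force: 0.0
```

```bash
python3 w.py 0.006 yel key4; python3 -c "
import cv2;a=cv2.imread('pics/key4.png')
cv2.imwrite('pics/key4c.png',cv2.resize(a[100:270,200:380],None,fx=3.5,fy=3.5,interpolation=cv2.INTER_CUBIC))"
```

```text
tcp [0.569  0.312  0.1551] yaw -20.9 F [-0.1 -0.4 -0.2] open 60.2 cam [0.647 0.283 0.299]
[500.  34.] 3785 mean [622.2 120.8] ax 177.9 rect [618.7 120.9] [41.3 60.1] 79.5
[282. 191.] 1008 mean [566.9 314.4] ax 158.8 rect [579.5 311.3] [80.2 93. ] 71.9
[362. 365.] 300 mean [366.3 304.3] ax 166.9 rect [364.1 304.2] [11.2 50.2] 82.8
```

View pics/key4c.png

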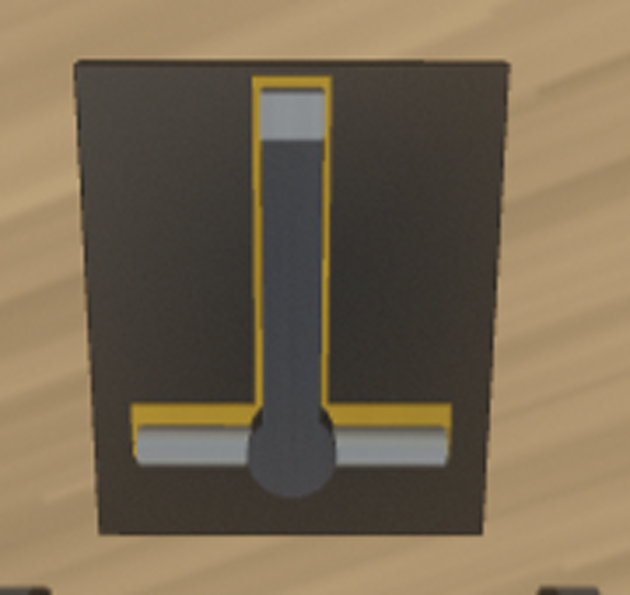

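The key is now well centred: equal yellow margins on both sides of the shank and about a 2.5 mm gap at the tip. Next is the V-block.

Request:
move_arm(plan=[-0.6,-1.0,0,0,0,0.14,-1.2,-2.0,0,0,0,0.28,-1.8,-3.0,0,0,0,0.42,-2.5,-4.1,0,0,0,0.56,-2.5,-4.1,0,0,0,0.56,-2.5,-4.1,0,0,0,0.56,-2.5,-4.1,0,0,0,0.56,-2.5,-4.1,0,0,0,0.56], grip=85)

```text
time_s: 12.05
eef_pos: [0.4454, 0.1082, 0.1566]
eef_rot: [-0.0, 0.995, 0.098, -0.0]
wrist_force: [0.2, -0.5, -0.3]
opening: 0.997
grasp_force: 0.0
```

```bash
python3 w.py 0.04 grey vb1
```

```text
tcp [0.4453 0.1081 0.1566] yaw 11.2 F [-0.5  0.7 -0.1] open 84.8 cam [0.526 0.125 0.299]
[49. 32.] 5418 mean [528.1 281.5] ax 111.7 rect [535.7 282.9] [55.6 59.3] 69.3
[329.  10.] 1391 mean [577.3 105.3] ax 93.1 rect [573.2 111.1] [17.1 55. ] 11.0
[455.  99.] 1562 mean [540.7   6.1] ax 96.8 rect [540.8   6.3] [32.1 49.3] 18.2
[284. 186.] 5336 mean [455.8 110.3] ax -168.3 rect [452.9 109.7] [75.  44.4] 11.7
[523. 265.] 4587 mean [428.9 -92.2] ax -135.0 rect [428.6 -94.6] [93.4 48.9] 57.9
[ 91. 379.] 11368 mean [241.9 247.9] ax 126.7 rect [270.2 256.1] [152.7 177.2] 10.8
[470. 378.] 11510 mean [310.4 -91.7] ax 76.1 rect [338.8 -87.3] [152.6 176.6] 11.8
[206. 350.] 437 mean [294.1 149.2] ax 84.1 rect [294.  148.7] [59.8  7.1] 83.8
```

View pics/vb1.png

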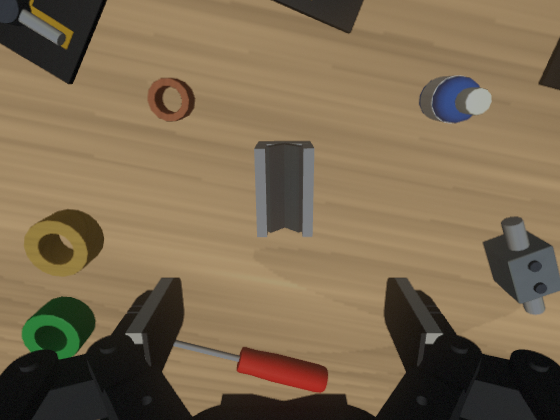

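The V-block is at (285,190), with its top corners at (255,148), (314,148), (257,236) and (313,236) and its groove up. The measured width of 44.4 mm checks, giving a centre of (450.4, 109.2) mm and a yaw of 11.5°.

Request:
move_arm(plan=[0.1,0.02,0,0,0,0.006,0.1,0.02,-0.9,0,0,0.006,0.1,0.02,-1.8,0,0,0.006,0.1,0.02,-2.4,0,0,0.006,0.1,0.02,-2.8,0,0,0.006,0.1,0.02,-2.94,0,0,0.006,0.1,0.02,-2.94,0,0,0.006,0.1,0.02,-2.94,0,0,0.006])

```text
time_s: 13.1
eef_pos: [0.4511, 0.1084, 0.0107]
eef_rot: [0.0, 0.995, 0.1, 0.001]
wrist_force: [-0.4, -0.1, 0.4]
opening: 0.996
grasp_force: 0.0
```

Request:
move_arm(plan=[0,0,0,0,0,0,0,0,0,0,0,0,0,0,0,0,0,0,0,0,0,0,0,0,0,0,0,0,0,0,0,0,0.4,0,0,0,0,0,1.4,0,0,0,0,0,2.4,0,0,0,0,0,3.0,0,0,0,0,0,3.0,0,0,0], grip=36)

```text
time_s: 14.35
eef_pos: [0.4513, 0.1083, 0.1614]
eef_rot: [0.0, 0.995, 0.1, 0.002]
wrist_force: [-0.0, 0.1, -6.7]
opening: 0.503
grasp_force: 63.7
```

Request:
move_arm(plan=[0.15,-1.05,0,0,0,-0.05,0.3,-2.1,0,0,0,-0.1,0.45,-3.2,0,0,0,-0.15,0.6,-4.3,0,0,0,-0.2,0.75,-5.4,0,0,0,-0.25,0.9,-6.5,0,0,0,-0.3,1.05,-7.5,0,0,0,-0.35,1.2,-8.25,0,0,0,-0.387,1.2,-8.25,0,0,0,-0.387,1.2,-8.25,0,0,0,-0.387])

```text
time_s: 15.6
eef_pos: [0.5086, -0.3027, 0.1568]
eef_rot: [-0.002, 0.996, -0.093, -0.002]
wrist_force: [0.6, 0.7, -5.4]
opening: 0.501
grasp_force: 64.4
```

```bash
python3 w.py 0.006 yel vb2
```

```text
tcp [ 0.5089 -0.3024  0.1574] yaw -10.6 F [ 1.   1.6 -5.1] open 43.3 cam [ 0.59  -0.318  0.299]
[ 32. 108.] 3580 mean [ 608.4 -118.7] ax 154.7 rect [ 606.8 -119.8] [51.5 58.7] 64.4
[284. 132.] 5565 mean [ 553.7 -310.4] ax 169.3 rect [ 551.8 -310.1] [48.5 74.8] 79.5
```

View pics/vb2.png

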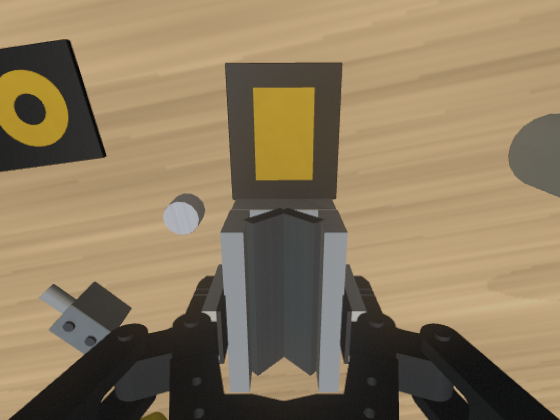

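The outline spans (253–314, 87–180) and its size of 48.5 by 74.8 mm checks, with the centre at (551.8, -310.1) mm. The block is held straight, front face at (283,215).

Request:
move_arm(plan=[0.42,-0.06,0,0,0,0,0.84,-0.12,0,0,0,0,0.84,-0.12,-0.9,0,0,0,0.84,-0.12,-1.8,0,0,0,0.84,-0.12,-2.4,0,0,0,0.84,-0.12,-2.7,0,0,0,0.84,-0.12,-2.8,0,0,0,0.84,-0.12,-2.86,0,0,0,0.84,-0.12,-2.86,0,0,0,0.84,-0.12,-2.86,0,0,0])

```text
time_s: 16.9
eef_pos: [0.5526, -0.3107, 0.0179]
eef_rot: [0.001, 0.996, -0.093, 0.001]
wrist_force: [0.5, -0.0, -4.4]
opening: 0.5
grasp_force: 64.2
```

Request:
move_arm(plan=[0,0,0,0,0,0,0,0,0,0,0,0,0,0,0,0,0,0,0,0,0,0,0,0,0,0,1.0,0,0,0,0,0,2.2,0,0,0,0,0,2.9,0,0,0,0,0,2.9,0,0,0,0,0,2.9,0,0,0], grip=85)

```text
time_s: 18.02
eef_pos: [0.5516, -0.3098, 0.161]
eef_rot: [-0.0, 0.996, -0.093, -0.0]
wrist_force: [-0.2, -0.0, -0.9]
opening: 0.994
grasp_force: 0.0
```

```bash
python3 w.py 0.006 yel vb3; python3 -c "
import cv2;a=cv2.imread('pics/vb3.png')
cv2.imwrite('pics/vb3c.png',cv2.resize(a[90:290,180:390],None,fx=3,fy=3,interpolation=cv2.INTER_CUBIC))"
```

```text
tcp [ 0.5512 -0.3095  0.1601] yaw -10.7 F [ 0.2 -0.6 -0.8] open 85.0 cam [ 0.633 -0.325  0.304]
[ 46. 162.] 3271 mean [ 609.3 -116.8] ax 86.8 rect [ 608.3 -116.8] [58.3 58.6] 65.3
```

View pics/vb3c.png

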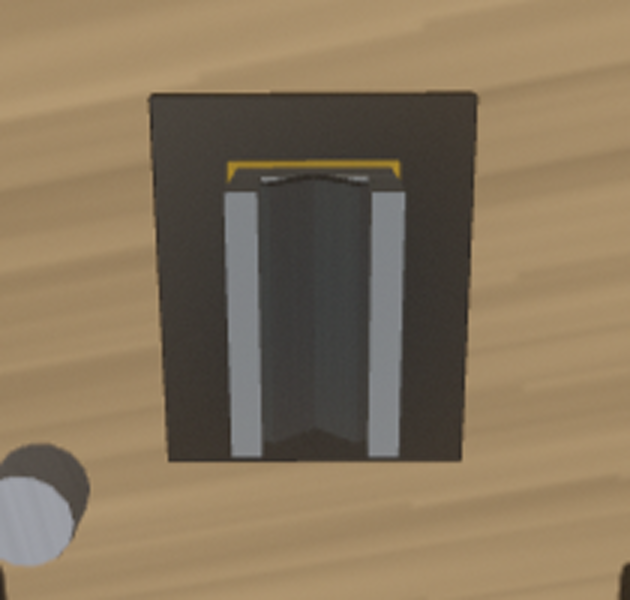

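The V-block sits centred: yellow rim (227–401,161), block top at x 225–405, and about a 2.4 mm gap at the front. Next is the holder.

Request:
move_arm(plan=[-0.5,0.8,0,0,0,0.15,-1.0,1.6,0,0,0,0.3,-1.6,2.4,0,0,0,0.45,-2.1,3.3,0,0,0,0.6,-2.6,4.1,0,0,0,0.76,-2.6,4.1,0,0,0,0.76,-2.6,4.1,0,0,0,0.76,-2.6,4.1,0,0,0,0.76,-2.6,4.1,0,0,0,0.76])

```text
time_s: 19.2
eef_pos: [0.4224, -0.1059, 0.1616]
eef_rot: [-0.0, 0.959, 0.282, -0.0]
wrist_force: [0.1, -0.8, -0.2]
opening: 0.997
grasp_force: 0.0
```

```bash
python3 w.py 0.04 grey ho1
```

```text
tcp [ 0.4223 -0.1058  0.1616] yaw 32.8 F [-0.  -0.1 -0.1] open 85.1 cam [ 0.492 -0.061  0.304]
[377.  11.] 763 mean [563.8 -86.7] ax 103.5 rect [565.9 -87.5] [35.  17.3] 88.3
[533. 204.] 4426 mean [ 523.1 -270.8] ax 51.7 rect [ 530.6 -278.5] [79.  67.4] 78.9
[284. 192.] 3749 mean [ 426.3 -102.7] ax -145.1 rect [ 424.6 -103.7] [90.7 35.6] 35.4
[447. 178.] 1451 mean [ 503.  -201.2] ax 94.2 rect [ 502.4 -201.1] [27.6 37.7] 7.4
[ 89. 381.] 10646 mean [173.3 -49.5] ax 146.7 rect [200.8 -33.7] [155.6 185. ] 32.4
[469. 378.] 11571 mean [ 367.9 -346.1] ax 98.2 rect [ 392.9 -331.2] [155.5 180.6] 33.4
```

View pics/ho1.png

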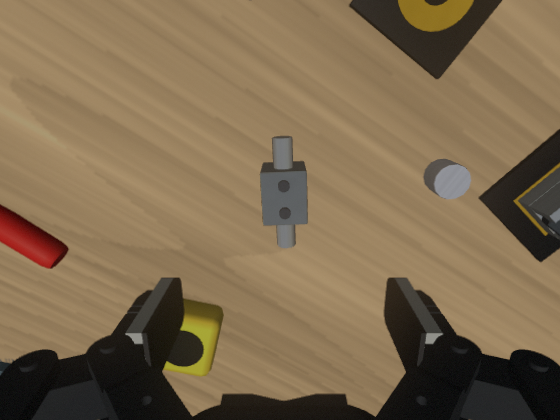

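The holder is at (284,195). Its block top is (262,170)–(308,225), its screws are at (284,186) and (285,213), and its bar ends are at (282,137) and (286,247).

```bash
python3 - <<'E'
from h import *
c=cam('wrist')
hsv=cv2.cvtColor(c['bgr'],cv2.COLOR_BGR2HSV); m=cv2.inRange(hsv,(0,0,0),(180,70,255))
n,l=cv2.connectedComponents(m); B=(l==l[200,284])
w=B.sum(1); r=np.where(w>0)[0]; print(r.min(),r.max())
rows=[y for y in r if w[y]>38]; print(rows[0],rows[-1])
cx=lambda y:np.where(B[y])[0].mean()
a,b=ray(c,[[cx(141),141],[cx(243),243]],.032); print('bar yaw',np.degrees(np.arctan2(*(a-b)[1::-1])))
ys=[y for y in range(175,222)]
e=[(np.where(B[y])[0].min(),np.where(B[y])[0].max()+1) for y in ys]
for k in (0,1):
    P=ray(c,[(q[k],y) for q,y in zip(e,ys)],.04); d=np.polyfit(P[:,0],P[:,1],1); print('edge yaw',np.degrees(np.arctan(d[0])))
for y in(162,166,170,174,222,226): print(y,w[y])
# screw midpoint at z .043
S=ray(c,[[284,186],[285,213]],.042); print('screws',S.mean(0),np.linalg.norm(S[0]-S[1]))
E2=ray(c,[[284,137],[286,247]],.024);print('bar ends',E2.mean(0),np.linalg.norm(E2[0]-E2[1]))
E
```

```text
136 248
163 223
bar yaw 35.0322609195675
edge yaw 35.133633214567936
edge yaw 35.77597755438705
162 31
166 43
170 44
174 47
222 45
226 18
screws [ 0.42216018 -0.10590978  0.042     ] 0.021949258605484946
bar ends [ 0.42111408 -0.10716107  0.024     ] 0.09434801730478268
```

Request:
move_arm(plan=[-0.01,-0.01,0,0,0,0.042,-0.01,-0.01,-0.9,0,0,0.042,-0.01,-0.01,-1.8,0,0,0.042,-0.01,-0.01,-2.4,0,0,0.042,-0.01,-0.01,-2.8,0,0,0.042,-0.01,-0.01,-3.02,0,0,0.042,-0.01,-0.01,-3.02,0,0,0.042,-0.01,-0.01,-3.02,0,0,0.042])

```text
time_s: 20.3
eef_pos: [0.4223, -0.1061, 0.0115]
eef_rot: [0.001, 0.953, 0.303, 0.0]
wrist_force: [0.4, 0.3, -0.2]
opening: 0.997
grasp_force: 0.0
```

Request:
move_arm(plan=[0,0,0,0,0,0,0,0,0,0,0,0,0,0,0,0,0,0,0,0,0,0,0,0,0,0,0,0,0,0,0,0,0.4,0,0,0,0,0,1.4,0,0,0,0,0,2.4,0,0,0,0,0,3.2,0,0,0,0,0,3.2,0,0,0], grip=28)

```text
time_s: 21.55
eef_pos: [0.4231, -0.1065, 0.1731]
eef_rot: [0.002, 0.953, 0.303, 0.002]
wrist_force: [-0.6, -0.7, -6.1]
opening: 0.416
grasp_force: 62.4
```

Request:
move_arm(plan=[0.5,0.75,0,0,0,-0.13,1.0,1.5,0,0,0,-0.26,1.5,2.3,0,0,0,-0.39,2.1,3.1,0,0,0,-0.52,2.6,3.9,0,0,0,-0.65,3.1,4.65,0,0,0,-0.794,3.1,4.65,0,0,0,-0.794,3.1,4.65,0,0,0,-0.794,3.1,4.65,0,0,0,-0.794,3.1,4.65,0,0,0,-0.794])

```text
time_s: 22.8
eef_pos: [0.5762, 0.126, 0.1705]
eef_rot: [0.0, 0.996, -0.089, -0.0]
wrist_force: [1.1, 0.6, -5.2]
opening: 0.407
grasp_force: 62.6
```

```bash
python3 w.py 0.006 yel ho2
```

```text
tcp [0.5764 0.1261 0.1707] yaw -10.3 F [-0.2  0.2 -5.3] open 34.7 cam [0.658 0.112 0.313]
[280. 110.] 4377 mean [638.7 117.7] ax 170.3 rect [636.8 118.4] [40.3 96.7] 80.9
[549.  99.] 1282 mean [608.  -99.7] ax -176.1 rect [607.3 -98.1] [54.5 19.5] 4.2
[102. 227.] 595 mean [564.2 298.9] ax 175.8 rect [571.8 300. ] [105.8  31.2] 0.5
[167. 408.] 439 mean [343.5 300.8] ax 139.8 rect [342.5 297.9] [22.9 52.2] 45.2
[549. 407.] 374 mean [ 273. -118.] ax -146.1 rect [ 272.5 -120.2] [41.3 18.8] 39.7
```

View pics/ho2.png

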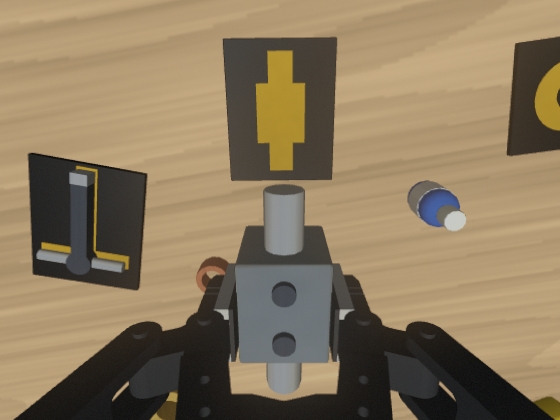

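The cross outline is visible at (281,110), spanning rows 51–170. Its size of 40.3 by 96.7 mm checks. The holder is in hand with its bar centred at x=284.

```bash
cat > pm.py <<'E'
import sys
from h import *
c=cam('wrist'); u,v=int(sys.argv[1]),int(sys.argv[2])
m=cv2.inRange(cv2.cvtColor(c['bgr'],cv2.COLOR_BGR2HSV),(15,130,60),(34,255,255))
n,l=cv2.connectedComponents(m); B=(l==l[v,u]).astype(np.uint8)
k=max(cv2.findContours(B,cv2.RETR_EXTERNAL,cv2.CHAIN_APPROX_NONE)[0],key=cv2.contourArea)
P=ray(c,k.reshape(-1,2),.006)[:,:2]*1000; o=P.mean(0)
M=cv2.moments((P-o).astype(np.float32).reshape(-1,1,2))
print('ctr',o+[M['m10']/M['m00'],M['m01']/M['m00']],'yaw',np.degrees(.5*np.arctan2(2*M['mu11'],M['mu20']-M['mu02'])),'area',M['m00'])
print(np.round(ctrl.get_obs()['eef_pos'],4))
E
python3 pm.py 281 110
```

```text
ctr [636.60100207 118.12176856] yaw -9.688307832389649 area 2817.7949896432547
[0.5765 0.1262 0.1709]
```

Request:
move_arm(plan=[0.6,-0.08,0,0,0,0.005,1.2,-0.17,0,0,0,0.005,1.2,-0.17,-0.9,0,0,0.005,1.2,-0.17,-1.9,0,0,0.005,1.2,-0.17,-2.6,0,0,0.005,1.2,-0.17,-2.9,0,0,0.005,1.2,-0.17,-3.0,0,0,0.005,1.2,-0.17,-3.06,0,0,0.005,1.2,-0.17,-3.06,0,0,0.005,1.2,-0.17,-3.06,0,0,0.005])

```text
time_s: 24.15
eef_pos: [0.6374, 0.1184, 0.019]
eef_rot: [-0.0, 0.996, -0.086, 0.001]
wrist_force: [0.0, -0.2, -6.1]
opening: 0.411
grasp_force: 62.4
```

Request:
move_arm(plan=[0,0,0,0,0,0,0,0,0,0,0,0,0,0,0,0,0,0,0,0,0,0,0,0,0,0,1.0,0,0,0,0,0,2.2,0,0,0,0,0,2.9,0,0,0,0,0,2.9,0,0,0,0,0,2.9,0,0,0], grip=75)

```text
time_s: 25.28
eef_pos: [0.636, 0.1184, 0.162]
eef_rot: [0.0, 0.996, -0.086, -0.001]
wrist_force: [-0.9, 0.1, 0.5]
opening: 0.876
grasp_force: 0.0
```

```bash
python3 w.py 0.006 yel ho3; python3 -c "
import cv2;a=cv2.imread('pics/ho3.png')
cv2.imwrite('pics/ho3c.png',cv2.resize(a[90:290,180:390],None,fx=3,fy=3,interpolation=cv2.INTER_CUBIC))"
```

```text
tcp [0.6355 0.1183 0.1611] yaw -9.9 F [-0.7 -0.6  0.1] open 74.8 cam [0.717 0.104 0.305]
[545. 174.] 1445 mean [ 608.3 -102.4] ax -176.5 rect [ 607.5 -101.3] [58.  25.3] 4.2
[110. 287.] 550 mean [564.8 299.3] ax 175.2 rect [573.1 300.1] [ 31.3 102.4] 90.0
```

View pics/ho3c.png

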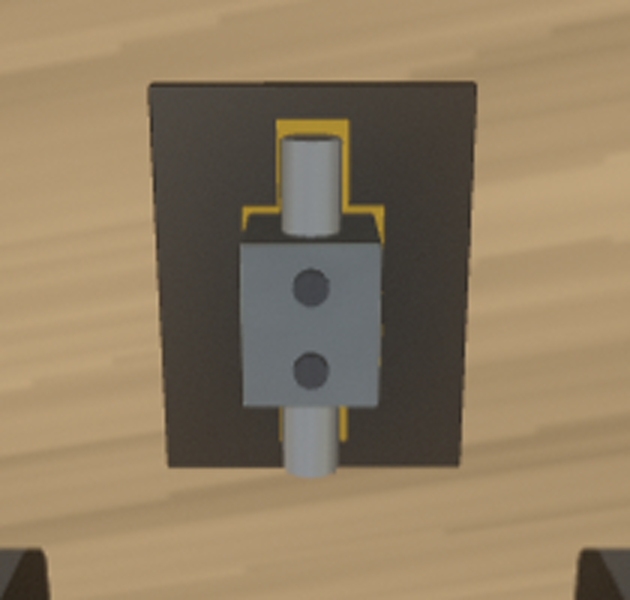

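The holder is well placed: strip (277–349,120), bar centred at x=311, block front edge about 2 mm inside the rim. Next is the brass nut; I'll measure it by colour.

Request:
move_arm(plan=[-0.9,0.55,0,0,0,0,-1.8,1.1,0,0,0,0,-2.7,1.65,0,0,0,0,-3.6,2.2,0,0,0,0,-4.5,2.75,0,0,0,0,-5.5,3.3,0,0,0,0,-5.5,3.3,0,0,0,0,-5.5,3.3,0,0,0,0,-5.5,3.3,0,0,0,0,-5.5,3.3,0,0,0,0], grip=85)

```text
time_s: 26.58
eef_pos: [0.3625, 0.2828, 0.1626]
eef_rot: [0.0, 0.996, -0.087, -0.0]
wrist_force: [-0.2, -0.3, 0.8]
opening: 0.998
grasp_force: 0.0
```

```bash
cat > n.py <<'E'
import sys
from h import *
z=float(sys.argv[1]); c=cam('wrist'); hsv=cv2.cvtColor(c['bgr'],cv2.COLOR_BGR2HSV)
m=cv2.inRange(hsv,(16,110,40),(32,255,255)); cv2.imwrite('pics/n_m.png',m); cv2.imwrite('pics/n.png',c['bgr'])
n,l,st,ce=cv2.connectedComponentsWithStats(m)
for i in range(1,n):
    if st[i,4]<500: continue
    print(ce[i].round(),st[i],'hsv',np.median(hsv[l==i],0))
    B=(l==i).astype(np.uint8); ks,hi=cv2.findContours(B,cv2.RETR_CCOMP,cv2.CHAIN_APPROX_NONE)
    for k in ks:
        if len(k)<40: continue
        P=(ray(c,k.reshape(-1,2),z)[:,:2]*1000).astype(np.float32); (x,y),r=cv2.minEnclosingCircle(P); e=cv2.fitEllipse(P)
        print('  mec',round(x,1),round(y,1),round(r,1),'ell',np.round(e[0],1),np.round(e[1],1))
print(ctrl.get_obs()['eef_pos'].round(4))
E
python3 n.py 0.03
```

```text
[281. 189.] [ 249  155   64   68 2857] hsv [ 21. 141. 142.]
  mec 366.5 284.2 28.1 ell [366.3 284.6] [50.5 55.8]
  mec 368.5 284.0 12.9 ell [368.4 284.2] [19.5 24.7]
[0.3623 0.2828 0.1626]
```

Request:
move_arm(plan=[0.05,0.03,0,0,0,0,0.05,0.03,-0.9,0,0,0,0.05,0.03,-1.8,0,0,0,0.05,0.03,-2.5,0,0,0,0.05,0.03,-2.9,0,0,0,0.05,0.03,-3.1,0,0,0,0.05,0.03,-3.19,0,0,0,0.05,0.03,-3.19,0,0,0,0.05,0.03,-3.19,0,0,0])

```text
time_s: 27.75
eef_pos: [0.3648, 0.2852, 0.0041]
eef_rot: [-0.0, 0.996, -0.086, 0.001]
wrist_force: [0.1, -0.5, -0.0]
opening: 0.999
grasp_force: 0.0
```

Request:
move_arm(plan=[0,0,0,0,0,0,0,0,0,0,0,0,0,0,0,0,0,0,0,0,0,0,0,0,0,0,0,0,0,0,0,0,0.4,0,0,0,0,0,1.4,0,0,0,0,0,2.4,0,0,0,0,0,3.3,0,0,0,0,0,3.3,0,0,0], grip=45)

```text
time_s: 29.0
eef_pos: [0.3664, 0.286, 0.172]
eef_rot: [-0.002, 0.996, -0.086, 0.003]
wrist_force: [0.1, -0.3, -2.5]
opening: 0.593
grasp_force: 63.5
```

Request:
move_arm(plan=[0.5,-1.0,0,0,0,0,1.0,-2.0,0,0,0,0,1.5,-3.0,0,0,0,0,2.0,-4.0,0,0,0,0,2.5,-5.0,0,0,0,0,3.0,-6.0,0,0,0,0,3.5,-7.0,0,0,0,0,3.96,-7.9,0,0,0,0,3.96,-7.9,0,0,0,0,3.96,-7.9,0,0,0,0])

```text
time_s: 30.25
eef_pos: [0.5606, -0.1095, 0.1661]
eef_rot: [-0.001, 0.996, -0.087, -0.002]
wrist_force: [-0.2, 0.5, -2.9]
opening: 0.591
grasp_force: 63.7
```

Request:
move_arm(plan=[0,0,0,0,0,0,0,0,0,0,0,0])

```text
time_s: 30.5
eef_pos: [0.5617, -0.109, 0.1681]
eef_rot: [-0.0, 0.996, -0.086, -0.0]
wrist_force: [0.3, 0.6, -1.9]
opening: 0.591
grasp_force: 63.7
```

```bash
python3 n.py 0.006
```

```text
[ 16. 161.] [   0   84   35  116 1131] hsv [ 22. 192. 163.]
  mec 636.1 118.3 49.1 ell [629.2 114.9] [28.8 87.9]
[284. 129.] [ 250   94   69   71 3257] hsv [ 22. 186. 166.]
  mec 608.4 -117.1 29.4 ell [ 608.4 -117.2] [57.8 58. ]
  mec 608.6 -117.0 12.5 ell [ 608.6 -117.1] [24.  24.2]
[502. 143.] [481 111  78  88 525] hsv [ 22. 178. 151.]
  mec 552.1 -310.3 44.3 ell [ 607.3 -284.9] [44.3 56.6]
[284. 298.] [  206   225   157   141 14964] hsv [ 21. 140. 158.]
  mec 434.1 -92.2 90.9 ell [439.3 -88.8] [151.  161.5]
  mec 456.6 -90.1 25.6 ell [455.3 -90.3] [25.  47.6]
[ 0.5619 -0.1092  0.1683]
```

The ring outline measures 57.9/24.1 mm, which checks, with its centre at (608.4, -117.1).

Request:
move_arm(plan=[0.46,-0.07,0,0,0,0,0.92,-0.15,0,0,0,0,0.92,-0.15,-1.0,0,0,0,0.92,-0.15,-2.0,0,0,0,0.92,-0.15,-2.7,0,0,0,0.92,-0.15,-3.0,0,0,0,0.92,-0.15,-3.1,0,0,0,0.92,-0.15,-3.16,0,0,0,0.92,-0.15,-3.16,0,0,0,0.92,-0.15,-3.16,0,0,0])

```text
time_s: 31.8
eef_pos: [0.6088, -0.1179, 0.0114]
eef_rot: [0.0, 0.996, -0.086, 0.001]
wrist_force: [-0.9, 0.1, -3.1]
opening: 0.594
grasp_force: 63.7
```

Request:
move_arm(plan=[0,0,0,0,0,0,0,0,0,0,0,0,0,0,0,0,0,0,0,0,0,0,0,0,0,0,1.0,0,0,0,0,0,2.2,0,0,0,0,0,3.0,0,0,0,0,0,3.0,0,0,0,0,0,3.0,0,0,0], grip=85)

```text
time_s: 32.92
eef_pos: [0.6076, -0.1175, 0.1596]
eef_rot: [-0.0, 0.996, -0.086, -0.0]
wrist_force: [-0.1, -1.0, -0.8]
opening: 0.997
grasp_force: 0.0
```

```bash
python3 n.py 0.036; python3 - <<'E'
from h import *
a=cv2.imread('pics/n.png'); p=cv2.resize(a[100:280,190:380],(570,540),interpolation=cv2.INTER_CUBIC)
t=cam('top')['bgr'][120:250,130:430]; t=cv2.resize(t,None,fx=0.75,fy=0.75*1) ; cv2.imwrite('pics/fin.png',p)
E
```

```text
[ 17. 178.] [  0 144  40  83 695] hsv [ 22. 194. 156.]
  mec 650.7 80.7 33.3 ell [648.8  83. ] [17.6 61.9]
[284. 189.] [ 250  153   68   75 3643] hsv [ 22. 142. 151.]
  mec 612.6 -118.0 30.2 ell [ 612.9 -118.2] [52.6 60.3]
  mec 615.8 -118.3 11.0 ell [ 614.4 -118.3] [16.4 21.6]
[498. 196.] [476 169  76  81 510] hsv [ 22. 180. 132.]
  mec 565.9 -292.2 39.8 ell [ 609.4 -273.2] [35.2 39.2]
[ 0.6071 -0.1173  0.1587]
```

View pics/fin.png

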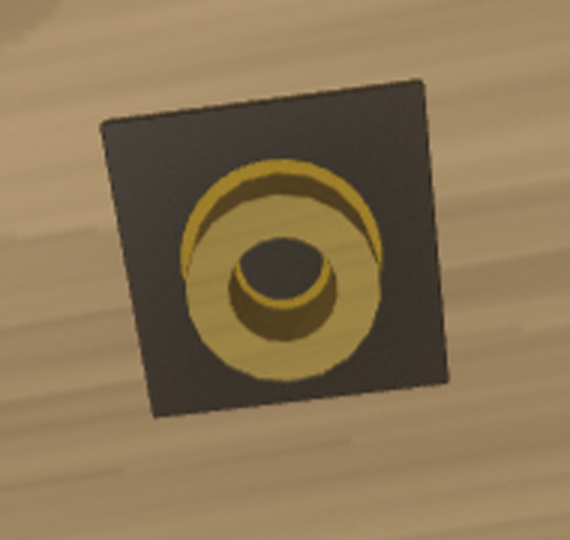

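The ring is seated flat. The yellow rim shows from row 158 to 173 at the front and evenly left and right (181 and 382). One number check on its offset:

```bash
python3 - <<'E'
from h import *
c=cam('wrist')
a=ray(c,[[285.3,226.7]],.036)[0]; b=ray(c,[[283.5,157.7]],.006)[0]; o=ray(c,[[283.5,152.8]],.006)[0]
u=np.array([.985,-.171])
print('ctr from near edge',a[:2]+.026*u,'from front base',b[:2]-.026*u,'outline',o[:2]-.029*u)
E
```

```text
ctr from near edge [ 0.60807624 -0.11852199] from front base [ 0.60647135 -0.11676877] outline [ 0.60757285 -0.11696255]
```

```bash
python3 -c "
from bench import ctrl
print(ctrl.hand_in())"
```

```text
the job is handed in; nothing more can be done
None
```

I put all four accessories flat on their matching pads, each within about 1 mm of centre by the close-up wrist-camera views. I never commanded the gripper onto the dye bottle or the green look-alike, and the job was handed in at about 33 s of the 104 s allowed, with no verdict returned.

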